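# Bring on the sill heater: fan, half heat, full heat

### The job

It is cold at the kitchen window: switch on the fan heater in the sill from the control strip at the end of its grille, pressing with the tips of the closed fingers, firmly but without banging. Press the fan on first (the wide rocker next to the grille), then half heat (the slim rocker beside it), then full heat (the other slim rocker, beside the thermostat knob), each by pushing down the end that stands up, marked with a small pip, until the rocker tips over and stays. No heat may come on before the fan nor full heat before half; leave the thermostat as it is set, do not pick up, shift or tip anything that stands about, and take the hand away at the end.

Things in the scene. Friction and masses are not known exactly. Their poses are not given: they have to be found in the camera images.
- heater: Fan heater, fixed: white case 130 mm (its x) by 655 mm (its y), 40 mm high. Origin on the sill below the middle of its metal control strip (y -113 to 113 mm, top 40 mm above the sill); z up. Along y: grille of bars at 120 to 450 (47 mm high), fan rocker +85, half heat +37, full heat -11, thermostat -78, plain end cap to -200. Grey rockers, centred on x = 0
- fan (a joint): Fan rocker, 36 mm wide, 46 mm long along the heater's x, wide, next to the grille. Angle in rad: 0 off (start), 0.24 fully on; a spring snaps it to the nearer end. Its face is a shallow V of two flat 23 mm halves meeting 6 mm above the strip. Off: the -x half lies level, the +x (on) half slopes up to 11 mm above the strip; on: the reverse. Tips at 3 to 5 N
- fan_on (a point): Where to press the fan rocker: on the face of its on half (small white moulded pip near the outer end), mid-width, 14 mm from the pivot towards the heater's +x. Moves with the rocker: 49 mm above the sill when off, 46 mm when on (that half then level)
- half_heat (a joint): Half-heat rocker, 20 mm wide, 46 mm long along the heater's x, slim, beside the fan rocker. Angle in rad: 0 off (start), 0.24 fully on; a spring snaps it to the nearer end. Its face is a shallow V of two flat 23 mm halves meeting 6 mm above the strip. Off: the -x half lies level, the +x (on) half slopes up to 11 mm above the strip; on: the reverse. Tips at 3 to 5 N
- half_heat_on (a point): Where to press the half-heat rocker: on the face of its on half (small white moulded pip near the outer end), mid-width, 14 mm from the pivot towards the heater's +x. Moves with the rocker: 49 mm above the sill when off, 46 mm when on (that half then level)
- full_heat (a joint): Full-heat rocker, 20 mm wide, 46 mm long along the heater's x, slim, beside the thermostat. Angle in rad: 0 off (start), 0.24 fully on; a spring snaps it to the nearer end. Its face is a shallow V of two flat 23 mm halves meeting 6 mm above the strip. Off: the -x half lies level, the +x (on) half slopes up to 11 mm above the strip; on: the reverse. Tips at 3 to 5 N
- full_heat_on (a point): Where to press the full-heat rocker: on the face of its on half (small white moulded pip near the outer end), mid-width, 14 mm from the pivot towards the heater's +x. Moves with the rocker: 49 mm above the sill when off, 46 mm when on (that half then level)
- thermostat (a joint): Thermostat knob: fluted black knob 40 mm across, its top 19 mm above the strip, at y -78 of the heater; turns 0 to 4.7 rad about the vertical (counter-clockwise from above grows), stiff enough to stay; starts anywhere and is to be left so
- thermostat_mark (a point): End of the white pointer line on the knob's top, 17 mm from its axis
- clamp_jar: Turquoise ceramic jar with cork-lined wire-clamp lid, 104 mm across, 145 mm high, loose; origin at the centre of its underside, z up
- egg_timer: Stainless twist egg timer, a 60 mm cylinder 60 mm high, loose, standing on the heater's white end cap; origin at the centre of its underside
- jam_jar: Glass jam jar with brass-coloured lid, 70 mm across, 94 mm high, loose; origin at the centre of its underside
- dish: Small white porcelain dish, 90 mm across, 22 mm high, loose; origin at the centre of its underside
- honey_dipper: Wooden honey dipper lying on the sill, about 150 mm long along its x with the 27 mm thick grooved head at +x, loose; origin on the sill below its middle
- herb_pot: Terracotta pot of herbs, 98 mm across, pot 85 mm and leaves about 180 mm high, loose; origin at the centre of its underside
- pepper_mill: Dark wooden pepper mill, 52 mm across, 114 mm high, loose; origin at the centre of its underside

How it is judged:
By the outcome, as a careful person would: the job done as asked, in the order asked, and still so for the second after the job is handed in, with the robot touching nothing.
It also fails if it takes over 32 s, if anything falls off the work surface, if the arm or the gripper's body presses on something with over 40 N, if the wrist force passes 120 N, or if a joint passes its speed limit or range.

### The arm

A 7-joint arm with a two-finger parallel gripper is mounted at the origin on the work surface. World frame = base frame: x ahead of the robot, y to its left, z up, the work surface at z = 0. Lengths are in m, angles in rad, forces in N, time in s.
With the tool pointing down it reaches from about 0.4 to 0.85 m from the base axis. Payload 4.5 kg.
Tool frame: the origin (TCP) lies on the centre line of the jaws, within the pads' length; the fingertips stand 11 mm ahead of it and the grasp point (between the pads) lies 8 mm behind it; z points along the fingers, y is the line along which they close (so a half turn about z gives the same grasp; the last joint's range is limited). The gripper opens to 88 mm and grips with 3 to 60 N. Pads are 18 mm wide; open, the fingers measure 123 mm over their backs; the gripper's body (75 mm by 187 mm) begins 45 mm behind the grasp point.
Start: joints at [-1.077, 0.689, -0.195, 1.565, 0.157, 0.902, -0.215], TCP at [0.277, 0.56, 0.25] pointing down, gripper open.
Joint ranges: [-3.01, 3.01], [-0.46, 2.08], [-1.47, 1.51], [0.13, 2.56], [-1, 4.14], [0.04, 2.09], [-2.66, 2.66]. Speed limits (rad/s): [2.57, 2.57, 3.14, 3.14, 3.14, 3.14, 3.14].

### API

Orientations are given as a unit quaternion [x, y, z, w].
In Python, from plant import * gives the robot as it stands. The module is installed in compiled form; this text tells all that it offers.
- The arm moves only by the tool send_rows, never from a script. Its argument "motion" is a list of rows, each an object of numbers: "x", "y", "z": the shift along the tool's x, y, z in cm; "rx", "ry", "rz": the turn, a rotation vector about the tool's x, y, z in rad; "jaw": the finger opening in cm, from 0 to 8.81. In form: [{"x": .., "y": .., "z": .., "rx": .., "ry": .., "rz": .., "jaw": ..}, ...]. A call has exactly 5 rows; each row shifts and turns the commanded pose from where the row before left it, along the tool's axes as they then stand; what a row does not reach is not made up. A row lasts 1/10 s, in which the tool goes at most 50 mm and 8.59 degrees, less where a joint would pass 70% of its speed; a pose out of reach is approached as far as the arm can. A call is refused whole if a number of a shift passes 5 or a number of a turn 0.15, either way. A call with a gripper value outside its range is refused whole. The fingers move at their own pace and stop on an object; "grip_force" is the grip in N (left out, the last holds). Time passes only in rows, so rows that do not move let the fingers close, or fill a call up. It gives the time, the measured TCP pose, the force, the opening and the grip force at its end, in the units of the state.
- get_state(): the state, without advancing time (a new reading comes with each control period).
- snapshot(name): name is "side" or "top"; returns a dict with "img" (420x560x3 uint8, red, green, blue), "vertical_fov" (degrees; the focal length in pixels is half the picture's height over the tangent of half this angle, whatever the lens; pixels are square), "cx", "cy" (the principal point, pixels), "D" ([k1, k2, p1, p2, k3] as OpenCV has them; the pictures are not rectified), "extrinsics" (4x4, takes a point from camera to world coordinates). Camera axes: x right, y up, looking along -z (the intrinsics and any distortion apply to the point x, -y, -z); pixel columns grow to the right and rows downward; lengths in m; the calibration is good to about 2 mm. A picture is of the moment at which its call begins. There is no depth.
- finish_job(): hands the job in; it is judged then, once.
The state is a dict: "clock": time; "q": joint angles; "qd": joint speeds; "joint_torque": joint torques, N m; "tool_pos": TCP position; "eef_rot": TCP orientation; "contact_force": force on the tool from outside, world axes, zero at the start; "moment": the same for the moment, N m; "opening": opening from 0.0 (shut) to 1.0 (fully open); "finger_force": force on a finger pad.
Only numpy, scipy, OpenCV 4.12 (cv2) and the standard library are available. Lean on these libraries where they do the work, as an engineer would, in place of code of your own. Each camera call takes 0.05 s, during which the arm holds its last target. There are 200 camera calls.

## Working session

There is one attempt and no reset: what is moved stays moved. The work goes in short steps, Python scripts to look and compute and a tool call to move; the robot and the scene stay as the last step left them, time stands still between calls to the robot, and variables do not carry over. Pictures are saved under pics/ and viewed, at most 10 in all, crops included, and the job is handed in when it is done.

Besides the shell and the picture viewer there is one more tool, called after "Request:" in YAML: its name, and indented under it one key for each argument. send_rows: Moves the arm, as the interface text tells. Its arguments: {"type":"object","properties":{"motion":{"type":"array"},"grip_force":{"type":"number"}},"required":["motion"]}

```bash
mkdir -p pics
cat > h.py <<'E'
from plant import *
import numpy as np, cv2
def K(s):
    f=s["img"].shape[0]/2/np.tan(np.radians(s["vertical_fov"])/2)
    return np.array([[f,0,s["cx"]],[0,f,s["cy"]],[0,0,1]])
def ray(s,px):
    u=cv2.undistortPoints(np.array(px,float).reshape(-1,1,2),K(s),np.array(s["D"],float)).reshape(-1,2)
    E=np.array(s["extrinsics"]); d=np.c_[u[:,0],-u[:,1],-np.ones(len(u))]@E[:3,:3].T
    return E[:3,3],d
def onplane(s,px,z):
    o,d=ray(s,px); return o+d*((z-o[2])/d[:,2])[:,None]
def save(s,n,box=None,k=1):
    im=s["img"][:,:,::-1]
    if box: im=im[box[1]:box[3],box[0]:box[2]]
    cv2.imwrite("pics/"+n,cv2.resize(im,None,fx=k,fy=k,interpolation=cv2.INTER_CUBIC))
E
python3 - <<'E'
from h import *
import pickle
d={n:snapshot(n) for n in("top","side")}
pickle.dump(d,open("s0.pkl","wb"))
for n in d: save(d[n],n+"0.png",None,1.4); print(n,np.round(d[n]["extrinsics"],3).tolist(),d[n]["vertical_fov"],d[n]["D"])
s=get_state();print(s)
E
```

```text
top [[0.026, 0.995, -0.094, 0.472], [-0.999, 0.024, -0.021, -0.057], [-0.019, 0.094, 0.995, 1.084], [0.0, 0.0, 0.0, 1.0]] 47.081253010658955 [0.04569215 0.         0.         0.         0.        ]
side [[0.729, 0.451, -0.515, 0.061], [-0.685, 0.486, -0.543, -0.559], [0.005, 0.749, 0.663, 0.681], [0.0, 0.0, 0.0, 1.0]] 57.5421817061713 [-0.00917635  0.          0.          0.          0.        ]
{'clock': 0.1, 'q': array([-1.077205  ,  0.68990526, -0.1945265 ,  1.56623098,  0.15728506,
        0.90247484, -0.21510784]), 'qd': array([ 3.19670134e-05, -8.30604713e-04,  1.17335910e-03, -3.41093204e-03,
       -5.02025107e-04,  1.67636140e-03,  7.86906506e-05]), 'joint_torque': array([-2.78853084e-03, -5.28498638e+01, -1.27124269e+00, -1.53839153e+01,
       -5.24722261e-02,  1.94676031e-03,  5.69247118e-05]), 'tool_pos': array([0.27714083, 0.55959139, 0.24898956]), 'eef_rot': array([ 2.27845160e-01,  9.73697037e-01, -8.03015087e-04, -1.37085419e-04]), 'contact_force': array([ 0.06864863, -0.2042198 , -0.12535498]), 'moment': array([ 0.02482332, -0.0079961 , -0.04600354]), 'finger_force': 0.0, 'opening': 1.0024546542097237}
```

View pics/top0.png

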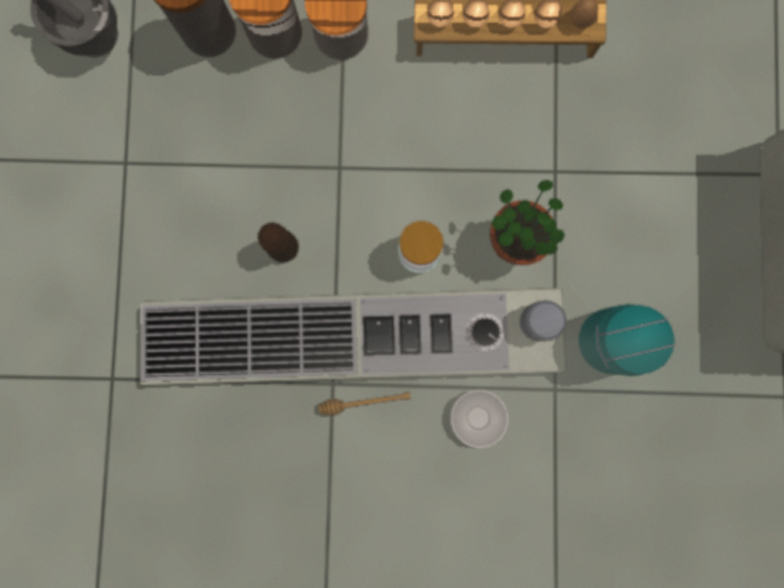

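View pics/side0.png

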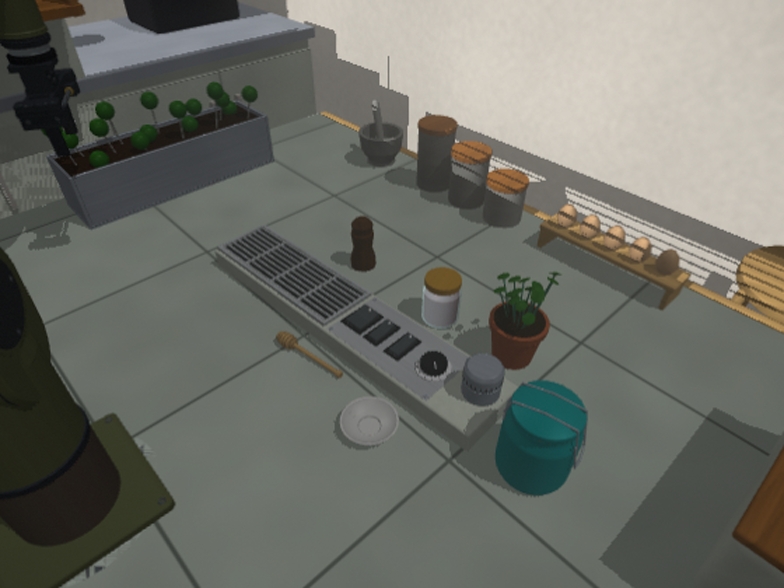

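The top view shows the strip at (360–508, 292–373), with the rockers at about (378,335), (410,334) and (441,333), pips at their upper (+x) ends. The grille is on the left (+y). The side view agrees. Next I'll measure the rockers.

Run:
```python
from h import *
import pickle
d=pickle.load(open("s0.pkl","rb"))
for n,box in (("top",(250,215,350,260)),("side",(225,200,330,280))):
    s=d[n]; x0,y0,x1,y1=box
    g=cv2.cvtColor(s["img"],cv2.COLOR_RGB2GRAY)[y0:y1,x0:x1]
    m=cv2.morphologyEx((g<75).astype(np.uint8),cv2.MORPH_CLOSE,np.ones((3,3)))
    c,l,st,ce=cv2.connectedComponentsWithStats(m)
    for i in range(1,c):
        if st[i,4]>60:
            p=ce[i]+[x0,y0]; print(n,st[i],p.round(1),onplane(s,[p],.047)[0].round(4), cv2.minAreaRect(np.argwhere(l==i)[:,::-1].astype(np.float32)))
a=d["top"]["img"][205:275,245:375,::-1]; b=d["side"]["img"][195:275,220:350,::-1]
cv2.imwrite("pics/crop.png",np.vstack([cv2.resize(q,None,fx=q2,fy=q2,interpolation=cv2.INTER_CUBIC) for q,q2 in((a,4),(b,4))]))
# heater top-edge corners from first view (scaled px /1.4), top at z=.04
P=np.array([[140,301],[562,290],[564,370],[142,382],[360,296],[508,292]])/1.4
print(onplane(d["top"],P,.04).round(3))
# objects
for nm,p,z in(("jam",(421,243),.094),("pot",(523,240),.085),("mill",(272,237),.114),("timer",(543,318),.1),("dish",(479,419),.022)):
    print(nm,onplane(d["top"],[np.array(p)/1.4],z).round(3))
```

```text
top [  9  11  23  27 497] [269.6 237.4] [ 0.5042 -0.0249  0.047 ] ((20.11845588684082, 23.869077682495117), (26.716625213623047, 21.323362350463867), 87.1375961303711)
top [ 35  10  15  27 300] [292.3 235.5] [ 0.5095 -0.0734  0.047 ] ((42.0, 23.0), (26.0, 14.0), 90.0)
top [ 58  10  14  26 248] [314.4 233.8] [ 0.5144 -0.1208  0.047 ] ((64.5, 22.5), (25.0, 13.0), 90.0)
top [ 87  13  13  18 189] [343.9 236.3] [ 0.5106 -0.1839  0.047 ] ((93.0, 21.5), (17.0, 12.0), 90.0)
side [  0   0  34  28 602] [238.  211.4] [0.4957 0.0493 0.047 ] ((16.5, 13.5), (27.0, 33.0), 90.0)
side [78  0 27 11 96] [315.5 206.9] [ 0.6539 -0.0727  0.047 ] ((90.42278289794922, 6.107644557952881), (26.463409423828125, 8.452491760253906), 9.090276718139648)
side [ 18  18  43  29 638] [264.3 231.8] [ 0.4947 -0.0525  0.047 ] ((39.0, 31.5), (37.7196159362793, 20.801258087158203), 33.6900634765625)
side [  0  33  63  47 501] [254.  258.3] [ 0.421  -0.1011  0.047 ] ((29.19999885559082, 58.39999771118164), (77.19999694824219, 7.1999993324279785), 36.869895935058594)
side [ 49  37  27  21 269] [287.  247.2] [ 0.4989 -0.1265  0.047 ] ((62.02692413330078, 47.03462219238281), (12.015693664550781, 25.434680938720703), 52.12501525878906)
side [ 75  51  20  18 294] [309.4 259.3] [ 0.5093 -0.1875  0.047 ] ((84.5, 59.5), (17.0, 19.0), 90.0)
[[ 0.544  0.345  0.04 ]
 [ 0.577 -0.307  0.04 ]
 [ 0.455 -0.31   0.04 ]
 [ 0.42   0.335  0.04 ]
 [ 0.56   0.004  0.04 ]
 [ 0.572 -0.225  0.04 ]]
jam [[ 0.636 -0.087  0.094]]
pot [[ 0.646 -0.239  0.085]]
mill [[0.637 0.13  0.114]]
timer [[ 0.529 -0.266  0.1  ]]
dish [[ 0.375 -0.185  0.022]]
```

View pics/crop.png

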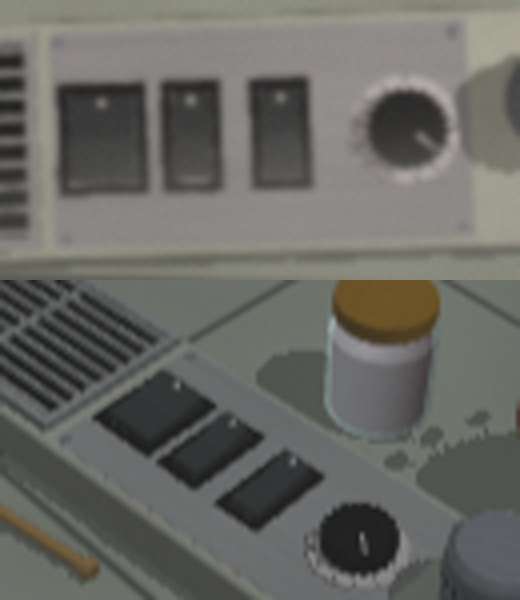

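The crops show the pips clearly: top view at about (270.2,230.8), (292.5,230), (314.8,229.5); side view at (264.5,221.2), (278.5,230.8), (293.2,240.8). I'll cast rays across both views.

Run:
```python
from h import *
import pickle
d=pickle.load(open("s0.pkl","rb"))
def pip(s,p):
    g=s["img"].astype(float).mean(2);x,y=np.round(p).astype(int)
    w=g[y-2:y+3,x-2:x+3]; w=np.clip(w-np.percentile(w,60),0,None); Y,X=np.mgrid[y-2:y+3,x-2:x+3]
    return np.array([(w*X).sum(),(w*Y).sum()])/w.sum()
T=[(270,230.5),(292.2,229.7),(314.5,229.2)];S=[(264.2,221),(278.2,230.5),(293,240.5)]
pt=[pip(d["top"],p) for p in T];ps=[pip(d["side"],p) for p in S]
a=onplane(d["top"],pt,.05);b=onplane(d["side"],ps,.05)
o1,d1=ray(d["top"],pt);o2,d2=ray(d["side"],ps)
for i in range(3):
    t=np.linalg.lstsq(np.c_[d1[i],-d2[i]],o2-o1,rcond=None)[0]
    q1,q2=o1+t[0]*d1[i],o2+t[1]*d2[i]
    print(pt[i].round(1),ps[i].round(1),a[i].round(4),b[i].round(4),"tri",((q1+q2)/2).round(4),"gap",np.linalg.norm(q1-q2).round(4))
s=d["top"]
print(onplane(s,[(269.9,239.1),(292,238.6),(314.5,237.9)],.046).round(4))
from scipy.spatial.transform import Rotation as R
M=R.from_quat(get_state()["eef_rot"]).as_matrix();print(M.round(3), "toolyaw",np.arctan2(-M[0,1],M[1,1]))
```

```text
[269.9 230.4] [264.6 220. ] [ 0.5191 -0.0252  0.05  ] [ 0.5214 -0.0238  0.05  ] tri [ 0.5193 -0.0255  0.0523] gap 0.0008
[292.2 229.6] [279.  228.9] [ 0.5219 -0.0729  0.05  ] [ 0.5254 -0.0713  0.05  ] tri [ 0.5223 -0.0734  0.0534] gap 0.0016
[314.7 228.9] [293.6 239. ] [ 0.5246 -0.121   0.05  ] [ 0.5269 -0.12    0.05  ] tri [ 0.5249 -0.1212  0.0522] gap 0.001
[[ 0.5005 -0.0255  0.046 ]
 [ 0.5028 -0.073   0.046 ]
 [ 0.5056 -0.1212  0.046 ]]
[[-0.896  0.444 -0.001]
 [ 0.444  0.896 -0.002]
 [-0.    -0.002 -1.   ]] toolyaw -0.45972835305180654
```

Request:
send_rows:
  motion:
    - {"x": 0, "y": 0, "z": 0, "rx": 0, "ry": 0, "rz": -0.129, "jaw": 0}
    - {"x": 0, "y": 0, "z": 0, "rx": 0, "ry": 0, "rz": -0.129, "jaw": 0}
    - {"x": 0, "y": 0, "z": 0, "rx": 0, "ry": 0, "rz": -0.129, "jaw": 0}
    - {"x": 0, "y": 0, "z": 0, "rx": 0, "ry": 0, "rz": -0.129, "jaw": 0}
    - {"x": 0, "y": 0, "z": 0, "rx": 0, "ry": 0, "rz": 0, "jaw": 0}
  grip_force: 10

```text
clock: 0.6
tool_pos: [0.2774, 0.5597, 0.2492]
eef_rot: [-0.028, 1.0, -0.0, -0.0]
contact_force: [-0.7, 0.6, -0.1]
opening: 0.568
finger_force: 0.0
```

Request:
send_rows:
  motion:
    - {"x": -1.37, "y": -3.98, "z": 0, "rx": 0, "ry": 0, "rz": 0, "jaw": 0}
    - {"x": -1.37, "y": -3.98, "z": 0, "rx": 0, "ry": 0, "rz": 0, "jaw": 0}
    - {"x": -1.37, "y": -3.98, "z": 0, "rx": 0, "ry": 0, "rz": 0, "jaw": 0}
    - {"x": -1.37, "y": -3.98, "z": 0, "rx": 0, "ry": 0, "rz": 0, "jaw": 0}
    - {"x": -1.37, "y": -3.98, "z": 0, "rx": 0, "ry": 0, "rz": 0, "jaw": 0}

```text
clock: 1.1
tool_pos: [0.3573, 0.3636, 0.2497]
eef_rot: [-0.026, 1.0, -0.0, 0.0]
contact_force: [1.7, -0.0, 0.1]
opening: 0.12
finger_force: 0.0
```

Request:
send_rows:
  motion:
    - {"x": -1.37, "y": -3.98, "z": 0, "rx": 0, "ry": 0, "rz": 0, "jaw": 0}
    - {"x": -1.37, "y": -3.98, "z": 0, "rx": 0, "ry": 0, "rz": 0, "jaw": 0}
    - {"x": -1.37, "y": -3.98, "z": 0, "rx": 0, "ry": 0, "rz": 0, "jaw": 0}
    - {"x": -1.37, "y": -3.98, "z": 0, "rx": 0, "ry": 0, "rz": 0, "jaw": 0}
    - {"x": -1.37, "y": -3.98, "z": 0, "rx": 0, "ry": 0, "rz": 0, "jaw": 0}

```text
clock: 1.6
tool_pos: [0.4369, 0.1688, 0.2497]
eef_rot: [-0.026, 1.0, 0.0, 0.0]
contact_force: [0.5, -0.1, 1.0]
opening: 0.005
finger_force: 0.0
```

Request:
send_rows:
  motion:
    - {"x": -1.37, "y": -3.98, "z": 0, "rx": 0, "ry": 0, "rz": 0, "jaw": 0}
    - {"x": -1.37, "y": -3.98, "z": 0, "rx": 0, "ry": 0, "rz": 0, "jaw": 0}
    - {"x": -1.37, "y": -3.98, "z": 0, "rx": 0, "ry": 0, "rz": 0, "jaw": 0}
    - {"x": -1.37, "y": -3.98, "z": 0, "rx": 0, "ry": 0, "rz": 0, "jaw": 0}
    - {"x": 0, "y": 0, "z": 0, "rx": 0, "ry": 0, "rz": 0, "jaw": 0}

```text
clock: 2.1
tool_pos: [0.5017, 0.0074, 0.2491]
eef_rot: [-0.021, 1.0, -0.002, 0.0]
contact_force: [-0.5, 0.8, -1.4]
opening: 0.012
finger_force: 0.0
```

Request:
send_rows:
  motion:
    - {"x": -1.25, "y": -3.35, "z": 2, "rx": 0, "ry": 0, "rz": 0, "jaw": 0}
    - {"x": 0, "y": 0, "z": 4.5, "rx": 0, "ry": 0, "rz": 0, "jaw": 0}
    - {"x": 0, "y": 0, "z": 4.5, "rx": 0, "ry": 0, "rz": 0, "jaw": 0}
    - {"x": 0, "y": 0, "z": 4.5, "rx": 0, "ry": 0, "rz": 0, "jaw": 0}
    - {"x": 0, "y": 0, "z": 1, "rx": 0, "ry": 0, "rz": 0, "jaw": 0}

```text
clock: 2.6
tool_pos: [0.5117, -0.0177, 0.0811]
eef_rot: [-0.027, 1.0, -0.0, -0.004]
contact_force: [-0.8, -0.0, -0.0]
opening: 0.011
finger_force: 0.0
```

Run:
```python
from h import *
s=snapshot("side");save(s,"side1.png",(180,140,360,275),4)
g=get_state();print(g["tool_pos"],g["eef_rot"],g["contact_force"])
# project check: tip point
p=g["tool_pos"]-[0,0,.011];E=np.linalg.inv(s["extrinsics"]);c=E[:3,:3]@p+E[:3,3]
print((K(s)@np.array([c[0]/-c[2],-c[1]/-c[2],1])).round(1))
```

```text
[ 0.51234366 -0.01752851  0.08178811] [-2.78286561e-02  9.99607761e-01 -1.50633197e-04 -3.14110944e-03] [-0.32500984  0.37591934 -0.81563926]
[260.  214.1   1. ]
```

View pics/side1.png

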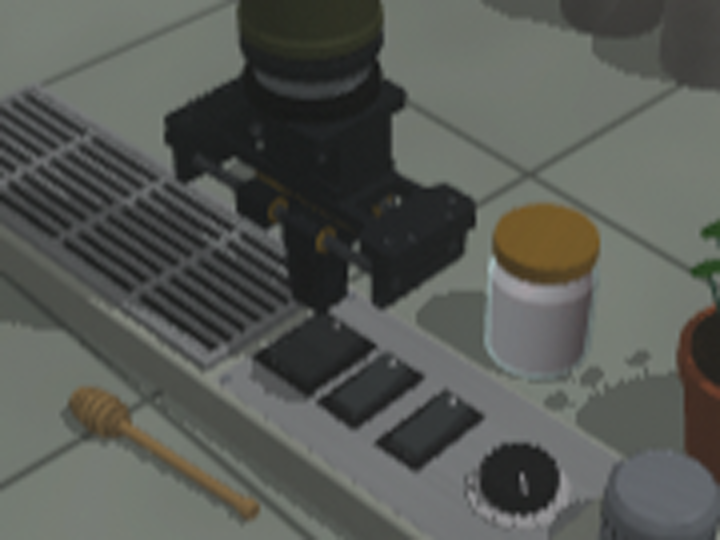

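The tip is at (260,215), where the pose projects it, just up-left of the fan pip. I'll correct the offset and come closer.

Request:
send_rows:
  motion:
    - {"x": -0.36, "y": -0.77, "z": 0, "rx": 0, "ry": 0, "rz": 0, "jaw": 0}
    - {"x": 0, "y": 0, "z": 0.6, "rx": 0, "ry": 0, "rz": 0, "jaw": 0}
    - {"x": 0, "y": 0, "z": 0.6, "rx": 0, "ry": 0, "rz": 0, "jaw": 0}
    - {"x": 0, "y": 0, "z": 0, "rx": 0, "ry": 0, "rz": 0, "jaw": 0}
    - {"x": 0, "y": 0, "z": 0, "rx": 0, "ry": 0, "rz": 0, "jaw": 0}

```text
clock: 3.15
tool_pos: [0.5187, -0.0256, 0.0732]
eef_rot: [-0.028, 1.0, 0.0, 0.0]
contact_force: [1.2, 0.2, -0.2]
opening: 0.006
finger_force: 0.0
```

Request:
send_rows:
  motion:
    - {"x": 0.3, "y": 0, "z": 0.5, "rx": 0, "ry": 0, "rz": 0, "jaw": 0}
    - {"x": 0, "y": 0, "z": 0.3, "rx": 0, "ry": 0, "rz": 0, "jaw": 0}
    - {"x": 0, "y": 0, "z": 0.2, "rx": 0, "ry": 0, "rz": 0, "jaw": 0}
    - {"x": 0, "y": 0, "z": 0.2, "rx": 0, "ry": 0, "rz": 0, "jaw": 0}
    - {"x": 0, "y": 0, "z": 0.1, "rx": 0, "ry": 0, "rz": 0, "jaw": 0}

```text
clock: 3.65
tool_pos: [0.5158, -0.0257, 0.0596]
eef_rot: [-0.028, 1.0, 0.0, 0.0]
contact_force: [-0.0, -0.6, 0.1]
opening: 0.004
finger_force: 0.0
```

Request:
send_rows:
  motion:
    - {"x": 0, "y": 0, "z": 0.1, "rx": 0, "ry": 0, "rz": 0, "jaw": 0}
    - {"x": 0, "y": 0, "z": 0.1, "rx": 0, "ry": 0, "rz": 0, "jaw": 0}
    - {"x": 0, "y": 0, "z": 0.1, "rx": 0, "ry": 0, "rz": 0, "jaw": 0}
    - {"x": 0, "y": 0, "z": 0, "rx": 0, "ry": 0, "rz": 0, "jaw": 0}
    - {"x": 0, "y": 0, "z": 0, "rx": 0, "ry": 0, "rz": 0, "jaw": 0}

```text
clock: 4.15
tool_pos: [0.5154, -0.0258, 0.0573]
eef_rot: [-0.028, 1.0, -0.0, 0.0]
contact_force: [-1.3, 0.3, 7.5]
opening: 0.002
finger_force: 3.7
```

Request:
send_rows:
  motion:
    - {"x": 0, "y": 0, "z": 0.1, "rx": 0, "ry": 0, "rz": 0, "jaw": 0}
    - {"x": 0, "y": 0, "z": 0, "rx": 0, "ry": 0, "rz": 0, "jaw": 0}
    - {"x": 0, "y": 0, "z": -0.5, "rx": 0, "ry": 0, "rz": 0, "jaw": 0}
    - {"x": 0, "y": 0, "z": -1.5, "rx": 0, "ry": 0, "rz": 0, "jaw": 0}
    - {"x": 0, "y": -4.8, "z": 0, "rx": 0, "ry": 0, "rz": 0, "jaw": 0}

```text
clock: 4.65
tool_pos: [0.5206, -0.0654, 0.0773]
eef_rot: [-0.035, 0.999, 0.003, 0.002]
contact_force: [1.4, 0.1, -0.5]
opening: 0.003
finger_force: 0.0
```

Run:
```python
from h import *
s=snapshot("side");save(s,"side2.png",(220,185,330,265),6)
g=get_state();print(g["tool_pos"],g["contact_force"])
```

```text
[ 0.51866474 -0.08326159  0.07630868] [-0.36888891 -7.32290122 -0.36094014]
```

View pics/side2.png

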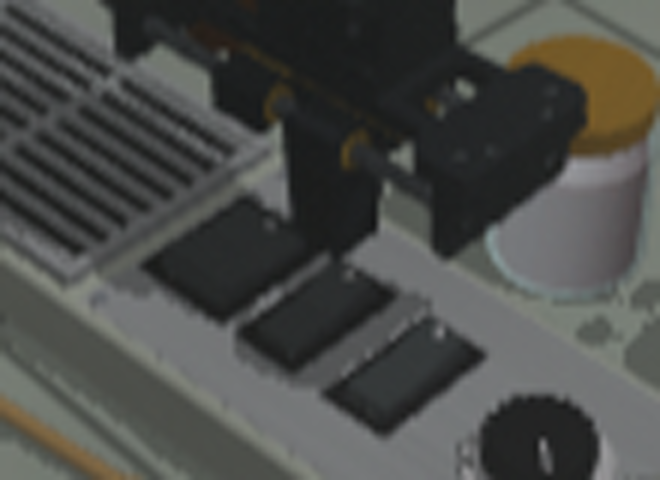

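The fan pip is now at about (265,222.5), and the half and full pips haven't visibly moved. Before touching any heat, I'll compare numbers with the first picture to confirm the fan has tipped.

```bash
cat > chk.py <<'E'
from h import *
import pickle
s0=pickle.load(open("s0.pkl","rb"))["side"]; s=snapshot("side")
def pipat(s,p):
    g=s["img"].astype(float).mean(2); x,y=map(round,p)
    w=g[y-4:y+5,x-3:x+4]; b=cv2.GaussianBlur(w,(0,0),2.5); q=w-b
    q=np.clip(q-q.max()*.4,0,None); Y,X=np.mgrid[y-4:y+5,x-3:x+4]; return ((q*X).sum()/q.sum()).round(2),((q*Y).sum()/q.sum()).round(2)
def col(s,x,y0,y1): return s["img"].astype(int).mean(2)[y0:y1,x-1:x+2].mean(1).astype(int)
for n,p,nc in(("fan",(264.5,221),(253,225,248)),("half",(278.5,230),(269,232,255)),("full",(293.2,240),(283,243,265))):
    print(n,"pip",pipat(s0,p),pipat(s,p)); print(col(s0,*nc)); print(col(s,*nc))
g=get_state();print(g["clock"],g["tool_pos"],g["contact_force"])
E
python3 chk.py
```

```text
fan pip (np.float64(264.21), np.float64(220.05)) (np.float64(265.1), np.float64(217.86))
[ 51  51  51  51  51  51  48  42  37  33  34  52  84 103 108 109 108 108
 109 109 109 108 107]
[ 42  42  41  41  41  40  39  38  36  33  32  48  70  87 101 112 118 118
 118 118 119 118 117]
half pip (np.float64(278.13), np.float64(228.25)) (np.float64(276.23), np.float64(230.8))
[ 84  63  45  49  52  51  52  52  51  51  47  40  36  35  54  89 107 108
 109 109 109 109 109]
[ 67  51  38  43  50  53  53  50  48  43  41  39  35  32  46  71  84  85
  86  87 102 119 119]
full pip (np.float64(292.95), np.float64(238.6)) (np.float64(293.87), np.float64(237.2))
[ 62  45  49  52  52  52  52  52  51  48  43  39  34  35  68 101 110 111
 110 109 109 109]
[ 51  39  42  44  44  46  50  53  55  51  45  41  35  37  73 109 119 120
 119 119 118 118]
4.75 [ 0.51765521 -0.08199903  0.07579489] [ 1.03634055 -1.23061948 -0.75950807]
```

Hand shadows make that ambiguous, so I'll lift clear for a proper look.

Request:
send_rows:
  motion:
    - {"x": 0, "y": 0, "z": -4, "rx": 0, "ry": 0, "rz": 0, "jaw": 0}
    - {"x": 0, "y": 0, "z": -4.5, "rx": 0, "ry": 0, "rz": 0, "jaw": 0}
    - {"x": 0, "y": 0, "z": -4.5, "rx": 0, "ry": 0, "rz": 0, "jaw": 0}
    - {"x": 0, "y": 0, "z": -2, "rx": 0, "ry": 0, "rz": 0, "jaw": 0}
    - {"x": 0, "y": 0, "z": 0, "rx": 0, "ry": 0, "rz": 0, "jaw": 0}

```text
clock: 5.25
tool_pos: [0.5198, -0.0741, 0.2285]
eef_rot: [-0.027, 1.0, -0.0, 0.003]
contact_force: [0.8, -0.5, 0.2]
opening: 0.009
finger_force: 0.0
```

```bash
python3 chk.py
python3 - <<'E'
from h import *
import pickle
s0=pickle.load(open("s0.pkl","rb"))["side"]; s=snapshot("side")
f=lambda s:cv2.convertScaleAbs(cv2.resize(s["img"][205:262,235:315,::-1],None,fx=7,fy=5*1.0,interpolation=cv2.INTER_CUBIC),alpha=2)
cv2.imwrite("pics/cmp1.png",np.vstack([f(s0),f(s)]))
E
```

```text
fan pip (np.float64(264.21), np.float64(220.05)) (np.float64(264.92), np.float64(218.38))
[ 51  51  51  51  51  51  48  42  37  33  34  52  84 103 108 109 108 108
 109 109 109 108 107]
[ 43  43  43  43  42  41  40  40  38  36  36  56  90 110 115 115 116 115
 116 116 116 115 115]
half pip (np.float64(278.13), np.float64(228.25)) (np.float64(278.14), np.float64(228.3))
[ 84  63  45  49  52  51  52  52  51  51  47  40  36  35  54  89 107 108
 109 109 109 109 109]
[ 90  66  48  52  55  55  55  55  55  55  50  43  39  36  58  95 114 115
 117 117 116 116 117]
full pip (np.float64(292.95), np.float64(238.6)) (np.float64(293.1), np.float64(238.62))
[ 62  45  49  52  52  52  52  52  51  48  43  39  34  35  68 101 110 111
 110 109 109 109]
[ 66  48  52  55  56  56  56  56  55  51  46  42  37  38  73 108 117 118
 117 116 116 116]
5.3 [ 0.51865131 -0.07424113  0.22662566] [-0.01968666 -0.15256012 -0.31382533]
```

View pics/cmp1.png

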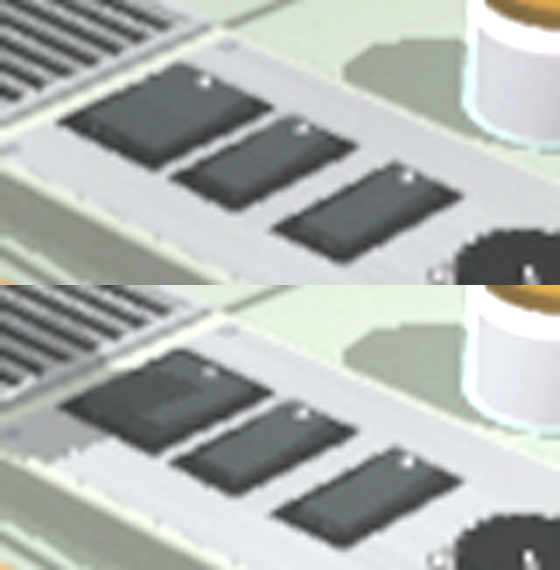

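The fan pip has dropped from (203,80) to (209,86) in the crop, and the other two are unchanged, so the fan is on. Now half heat.

Request:
send_rows:
  motion:
    - {"x": 0.1, "y": 0.1, "z": 4.5, "rx": 0, "ry": 0, "rz": 0, "jaw": 0}
    - {"x": 0, "y": 0, "z": 4.5, "rx": 0, "ry": 0, "rz": 0, "jaw": 0}
    - {"x": 0, "y": 0, "z": 4, "rx": 0, "ry": 0, "rz": 0, "jaw": 0}
    - {"x": 0, "y": 0, "z": 2, "rx": 0, "ry": 0, "rz": 0, "jaw": 0}
    - {"x": 0, "y": 0, "z": 0, "rx": 0, "ry": 0, "rz": 0, "jaw": 0}

```text
clock: 5.85
tool_pos: [0.5137, -0.0725, 0.0716]
eef_rot: [-0.029, 1.0, 0.0, -0.005]
contact_force: [-0.4, 0.3, 0.3]
opening: 0.008
finger_force: 0.0
```

```bash
python3 -c "
from plant import *
snapshot('side');g=get_state();print(g['tool_pos'],g['eef_rot'],g['contact_force'])"
```

```text
[ 0.51510158 -0.07254301  0.07352014] [-2.84372078e-02  9.99591399e-01  5.62945920e-05 -2.89079692e-03] [0.00776669 0.01251573 0.21448276]
```

Request:
send_rows:
  motion:
    - {"x": 0, "y": 0, "z": 0.5, "rx": 0, "ry": 0, "rz": 0, "jaw": 0}
    - {"x": 0, "y": 0, "z": 0.3, "rx": 0, "ry": 0, "rz": 0, "jaw": 0}
    - {"x": 0, "y": 0, "z": 0.2, "rx": 0, "ry": 0, "rz": 0, "jaw": 0}
    - {"x": 0, "y": 0, "z": 0.2, "rx": 0, "ry": 0, "rz": 0, "jaw": 0}
    - {"x": 0, "y": 0, "z": 0.1, "rx": 0, "ry": 0, "rz": 0, "jaw": 0}

```text
clock: 6.4
tool_pos: [0.5174, -0.0729, 0.063]
eef_rot: [-0.028, 1.0, 0.0, 0.0]
contact_force: [-0.4, 0.3, -0.5]
opening: 0.011
finger_force: 0.1
```

Request:
send_rows:
  motion:
    - {"x": 0, "y": 0, "z": 0.1, "rx": 0, "ry": 0, "rz": 0, "jaw": 0}
    - {"x": 0, "y": 0, "z": 0.1, "rx": 0, "ry": 0, "rz": 0, "jaw": 0}
    - {"x": 0, "y": 0, "z": 0.1, "rx": 0, "ry": 0, "rz": 0, "jaw": 0}
    - {"x": 0, "y": 0, "z": 0, "rx": 0, "ry": 0, "rz": 0, "jaw": 0}
    - {"x": 0, "y": 0, "z": 0, "rx": 0, "ry": 0, "rz": 0, "jaw": 0}

```text
clock: 6.9
tool_pos: [0.5166, -0.0728, 0.0594]
eef_rot: [-0.028, 1.0, 0.0, -0.001]
contact_force: [0.5, -0.0, -0.3]
opening: 0.002
finger_force: 0.0
```

Request:
send_rows:
  motion:
    - {"x": 0, "y": 0, "z": 0.1, "rx": 0, "ry": 0, "rz": 0, "jaw": 0}
    - {"x": 0, "y": 0, "z": 0.1, "rx": 0, "ry": 0, "rz": 0, "jaw": 0}
    - {"x": 0, "y": 0, "z": 0.1, "rx": 0, "ry": 0, "rz": 0, "jaw": 0}
    - {"x": 0, "y": 0, "z": 0.05, "rx": 0, "ry": 0, "rz": 0, "jaw": 0}
    - {"x": 0, "y": 0, "z": 0, "rx": 0, "ry": 0, "rz": 0, "jaw": 0}

```text
clock: 7.4
tool_pos: [0.517, -0.0728, 0.0573]
eef_rot: [-0.028, 1.0, -0.0, 0.0]
contact_force: [-2.9, 0.6, 12.2]
opening: 0.006
finger_force: 6.3
```

Request:
send_rows:
  motion:
    - {"x": 0, "y": 0, "z": 0, "rx": 0, "ry": 0, "rz": 0, "jaw": 0}
    - {"x": 0, "y": 0, "z": -0.5, "rx": 0, "ry": 0, "rz": 0, "jaw": 0}
    - {"x": 0, "y": 0, "z": -2.5, "rx": 0, "ry": 0, "rz": 0, "jaw": 0}
    - {"x": 0, "y": 0, "z": -4.5, "rx": 0, "ry": 0, "rz": 0, "jaw": 0}
    - {"x": 0, "y": 0, "z": -4.5, "rx": 0, "ry": 0, "rz": 0, "jaw": 0}

```text
clock: 7.9
tool_pos: [0.5164, -0.0727, 0.1771]
eef_rot: [-0.028, 1.0, 0.0, -0.001]
contact_force: [1.3, -0.4, 0.4]
opening: 0.005
finger_force: 0.0
```

Request:
send_rows:
  motion:
    - {"x": 0, "y": 0, "z": -4, "rx": 0, "ry": 0, "rz": 0, "jaw": 0}
    - {"x": 0, "y": 0, "z": 0, "rx": 0, "ry": 0, "rz": 0, "jaw": 0}
    - {"x": 0, "y": 0, "z": 0, "rx": 0, "ry": 0, "rz": 0, "jaw": 0}
    - {"x": 0, "y": 0, "z": 0, "rx": 0, "ry": 0, "rz": 0, "jaw": 0}
    - {"x": 0, "y": 0, "z": 0, "rx": 0, "ry": 0, "rz": 0, "jaw": 0}

```text
clock: 8.4
tool_pos: [0.5162, -0.0728, 0.2148]
eef_rot: [-0.028, 1.0, 0.0, -0.002]
contact_force: [0.5, -0.0, -0.2]
opening: 0.007
finger_force: 0.0
```

```bash
python3 chk.py
python3 - <<'E'
from h import *
import pickle
s0=pickle.load(open("s0.pkl","rb"))["side"]; s=snapshot("side")
f=lambda s:cv2.convertScaleAbs(cv2.resize(s["img"][205:262,235:315,::-1],None,fx=7,fy=5*1.0,interpolation=cv2.INTER_CUBIC),alpha=2)
cv2.imwrite("pics/cmp2.png",np.vstack([f(s0),f(s)]))
E
```

```text
fan pip (np.float64(264.21), np.float64(220.05)) (np.float64(264.92), np.float64(218.39))
[ 51  51  51  51  51  51  48  42  37  33  34  52  84 103 108 109 108 108
 109 109 109 108 107]
[ 43  43  43  43  42  41  40  40  38  34  34  56  90 110 115 116 116 115
 115 116 116 116 115]
half pip (np.float64(278.13), np.float64(228.25)) (np.float64(278.23), np.float64(227.79))
[ 84  63  45  49  52  51  52  52  51  51  47  40  36  35  54  89 107 108
 109 109 109 109 109]
[ 90  66  49  54  54  54  54  54  49  44  43  42  40  37  58  95 114 116
 117 117 117 116 117]
full pip (np.float64(292.95), np.float64(238.6)) (np.float64(292.98), np.float64(238.52))
[ 62  45  49  52  52  52  52  52  51  48  43  39  34  35  68 101 110 111
 110 109 109 109]
[ 66  48  53  56  55  56  55  56  55  51  46  42  37  38  73 107 118 118
 117 117 116 116]
8.45 [ 0.51636877 -0.07274733  0.21486783] [ 0.08182741  0.31828332 -0.57836142]
```

View pics/cmp2.png

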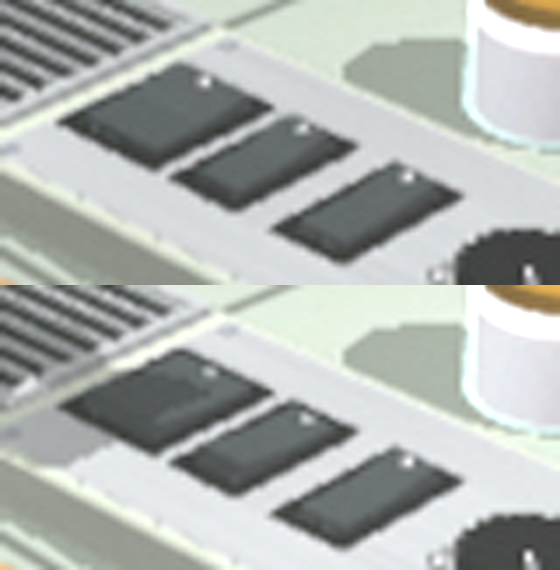

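The half-heat pip has dropped from (301,125) to (306,133) in the crop, with the fan still on and full heat unchanged. Now full heat.

Request:
send_rows:
  motion:
    - {"x": -0.05, "y": -2.4, "z": 0, "rx": 0, "ry": 0, "rz": 0, "jaw": 0}
    - {"x": -0.05, "y": -2.4, "z": 2, "rx": 0, "ry": 0, "rz": 0, "jaw": 0}
    - {"x": 0, "y": 0, "z": 4.5, "rx": 0, "ry": 0, "rz": 0, "jaw": 0}
    - {"x": 0, "y": 0, "z": 4.5, "rx": 0, "ry": 0, "rz": 0, "jaw": 0}
    - {"x": 0, "y": 0, "z": 2.5, "rx": 0, "ry": 0, "rz": 0, "jaw": 0}

```text
clock: 9.0
tool_pos: [0.5189, -0.1206, 0.0777]
eef_rot: [-0.028, 1.0, 0.0, -0.002]
contact_force: [-0.6, -0.6, 0.4]
opening: 0.004
finger_force: 0.0
```

Request:
send_rows:
  motion:
    - {"x": 0, "y": 0, "z": 0.4, "rx": 0, "ry": 0, "rz": 0, "jaw": 0}
    - {"x": 0, "y": 0, "z": 0, "rx": 0, "ry": 0, "rz": 0, "jaw": 0}
    - {"x": 0, "y": 0, "z": 0, "rx": 0, "ry": 0, "rz": 0, "jaw": 0}
    - {"x": 0, "y": 0, "z": 0, "rx": 0, "ry": 0, "rz": 0, "jaw": 0}
    - {"x": 0, "y": 0, "z": 0, "rx": 0, "ry": 0, "rz": 0, "jaw": 0}

```text
clock: 9.5
tool_pos: [0.5216, -0.1209, 0.0784]
eef_rot: [-0.028, 1.0, -0.0, 0.001]
contact_force: [0.5, 0.4, 0.6]
opening: 0.004
finger_force: 0.0
```

Request:
send_rows:
  motion:
    - {"x": 0.1, "y": 0, "z": 0.6, "rx": 0, "ry": 0, "rz": 0, "jaw": 0}
    - {"x": 0, "y": 0, "z": 0.5, "rx": 0, "ry": 0, "rz": 0, "jaw": 0}
    - {"x": 0, "y": 0, "z": 0.3, "rx": 0, "ry": 0, "rz": 0, "jaw": 0}
    - {"x": 0, "y": 0, "z": 0.2, "rx": 0, "ry": 0, "rz": 0, "jaw": 0}
    - {"x": 0, "y": 0, "z": 0.1, "rx": 0, "ry": 0, "rz": 0, "jaw": 0}

```text
clock: 10.0
tool_pos: [0.5203, -0.1206, 0.0601]
eef_rot: [-0.028, 1.0, 0.0, 0.0]
contact_force: [-0.2, -0.2, 0.7]
opening: 0.002
finger_force: 0.2
```

Request:
send_rows:
  motion:
    - {"x": 0, "y": 0, "z": 0.1, "rx": 0, "ry": 0, "rz": 0, "jaw": 0}
    - {"x": 0, "y": 0, "z": 0.1, "rx": 0, "ry": 0, "rz": 0, "jaw": 0}
    - {"x": 0, "y": 0, "z": 0.1, "rx": 0, "ry": 0, "rz": 0, "jaw": 0}
    - {"x": 0, "y": 0, "z": 0.1, "rx": 0, "ry": 0, "rz": 0, "jaw": 0}
    - {"x": 0, "y": 0, "z": 0, "rx": 0, "ry": 0, "rz": 0, "jaw": 0}

```text
clock: 10.5
tool_pos: [0.5196, -0.1207, 0.0573]
eef_rot: [-0.028, 1.0, -0.0, -0.0]
contact_force: [-2.4, 0.9, 13.1]
opening: 0.005
finger_force: 6.0
```

Same bottomed-out reading as before. Lifting away.

Request:
send_rows:
  motion:
    - {"x": 0, "y": 0, "z": -0.5, "rx": 0, "ry": 0, "rz": 0, "jaw": 0}
    - {"x": 0, "y": 0, "z": -2.5, "rx": 0, "ry": 0, "rz": 0, "jaw": 0}
    - {"x": 0, "y": 0, "z": -4.5, "rx": 0, "ry": 0, "rz": 0, "jaw": 0}
    - {"x": 0, "y": 0, "z": -4.5, "rx": 0, "ry": 0, "rz": 0, "jaw": 0}
    - {"x": 0, "y": 0, "z": -4.5, "rx": 0, "ry": 0, "rz": 0, "jaw": 0}

```text
clock: 11.0
tool_pos: [0.5193, -0.1207, 0.2228]
eef_rot: [-0.028, 1.0, 0.0, -0.0]
contact_force: [1.2, -1.1, -0.0]
opening: 0.004
finger_force: 0.0
```

Request:
send_rows:
  motion:
    - {"x": 0, "y": 4, "z": 0, "rx": 0, "ry": 0, "rz": 0, "jaw": 0}
    - {"x": 0, "y": 4, "z": 0, "rx": 0, "ry": 0, "rz": 0, "jaw": 0}
    - {"x": 0, "y": 4, "z": 0, "rx": 0, "ry": 0, "rz": 0, "jaw": 0}
    - {"x": 0, "y": 4, "z": 0, "rx": 0, "ry": 0, "rz": 0, "jaw": 0}
    - {"x": 0, "y": 4, "z": 0, "rx": 0, "ry": 0, "rz": 0, "jaw": 0}

```text
clock: 11.5
tool_pos: [0.5082, 0.0803, 0.2213]
eef_rot: [-0.028, 1.0, -0.0, -0.0]
contact_force: [1.6, 0.4, 0.4]
opening: 0.008
finger_force: 0.0
```

Request:
send_rows:
  motion:
    - {"x": 0, "y": 4, "z": 0, "rx": 0, "ry": 0, "rz": 0, "jaw": 0}
    - {"x": 0, "y": 2, "z": 0, "rx": 0, "ry": 0, "rz": 0, "jaw": 0}
    - {"x": 0, "y": 0, "z": 0, "rx": 0, "ry": 0, "rz": 0, "jaw": 0}
    - {"x": 0, "y": 0, "z": 0, "rx": 0, "ry": 0, "rz": 0, "jaw": 0}
    - {"x": 0, "y": 0, "z": 0, "rx": 0, "ry": 0, "rz": 0, "jaw": 0}

```text
clock: 12.0
tool_pos: [0.5053, 0.1367, 0.221]
eef_rot: [-0.027, 1.0, -0.001, -0.0]
contact_force: [0.3, 0.5, 0.2]
opening: 0.002
finger_force: 0.0
```

Run:
```python
from h import *
import pickle
s0=pickle.load(open("s0.pkl","rb"))["side"]; s=snapshot("side")
f=lambda s:cv2.convertScaleAbs(cv2.resize(s["img"][205:262,235:330,::-1],None,fx=7,fy=5*1.0,interpolation=cv2.INTER_CUBIC),alpha=2)
cv2.imwrite("pics/cmp3.png",np.vstack([f(s0),f(s)]))
print(get_state()["contact_force"],get_state()["clock"])
```

```text
[ 0.28700268  0.27959219 -0.22782775] 12.05
```

View pics/cmp3.png

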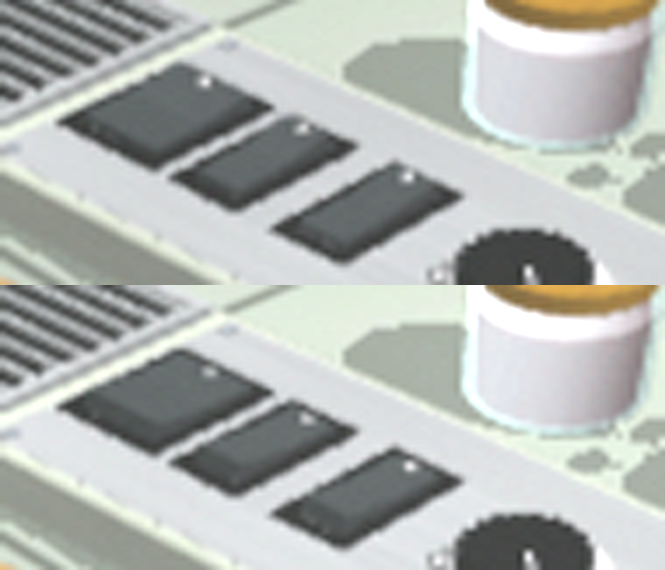

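All three rockers now show the darker, sloped near half and lowered pips at (209,371), (306,418) and (410,466) in the lower half of the crop. The knob pointer and jam jar are unchanged, so I'm handing in.

```bash
python3 -c "
from plant import *
print(finish_job())"
```

```text
the job is handed in; nothing more can be done
None
```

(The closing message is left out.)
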